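# Free the pawl and push the jar press down

### The arm

A 6-joint arm with a two-finger parallel gripper is mounted at the origin on the work surface. World frame = base frame: x ahead of the robot, y to its left, z up, the work surface at z = 0. Lengths are in m, angles in rad, forces in N, time in s.
With the tool pointing down it reaches from about 0.35 to 0.8 m from the base axis. Payload 7.3 kg.
Tool frame: the origin (TCP) lies between the finger pads; the fingertips stand 25 mm ahead of it and the grasp point (between the pads) lies 6 mm ahead of it (r.tip_extent is the distance from the TCP to the fingertips, in m); z points along the fingers, y is the direction in which the jaws open and shut (so a half turn about z gives the same grasp; the last joint's range is limited). The gripper opens to 85 mm and grips with 20 to 120 N. Pads are 22 mm wide; open, the fingers measure 114 mm over their backs; the gripper's body (76 mm by 85 mm) begins 54 mm behind the grasp point. The pads swing forward as they close: fully open they stand 13 mm farther back than shut.
Start: joints at [-0.146, 0.342, 1.524, -0, 1.275, -0.146], TCP at [0.525, 0, 0.256] pointing down, gripper open.
Joint ranges: [-2.53, 2.53], [-0.77, 2.02], [0.04, 2.7], [-1, 4.14], [0.28, 2.66], [-3.11, 3.11]. Speed limits (rad/s): [2.57, 2.57, 3.14, 3.14, 3.14, 3.14].

### API

Orientations are given as a unit quaternion [x, y, z, w].
In Python, from workcell import r, command_gripper, optics gives the robot as it stands. The module is installed in compiled form; this text tells all that it offers. Calls block until the motion is done:
- r.reach(position, orientation): joint-space move of the TCP to a pose.
- r.move_straight(position, orientation=None, speed=0.15, max_force=None): straight line of the TCP; orientation=None keeps the orientation; speed is the mean speed in m/s. With max_force (N) it stops when the force on the tool has changed by that much, and returns True; else False.
- r.movej(angles): joint-space move.
- command_gripper(opening, force=None): finger opening in m; force is the grip in N (None keeps the last); returns when the fingers have stopped.
- r.hold(seconds).
- r.solve_ik(position, orientation): joint angles nearest the present ones, or None.
- r.read_state(): the state.
- optics.get_image(name): name is "scene" or "side" or "wrist"; returns (picture, depth): 400x640x3 uint8, red, green, blue; 400x640 float32, m along the optical axis (not along the pixel's ray), 0 where there is no reading.
- optics.camera_model(name): a dict with "K" (3x3 intrinsics, pixels), "R" (3x3) and "t" (3): a world point X has camera coordinates R X + t; the wrist camera has in their place "tool_from_camera" (4x4, takes a point from camera to tool coordinates, whose origin is the TCP and whose axes are the flange's). Camera axes: x right, y down, z forward; pixel columns grow to the right and rows downward; lengths in m; the calibration is good to about 2 mm. A picture is of the moment at which its call begins: read the wrist's pose just before it. camera_model takes no time and is no camera call.
A pose or a line that the arm cannot do raises r.PlanningError and nothing moves.
- r.finish_job(): hands the job in, once; it reports no verdict.
The state is a dict: "time_s": time; "joint_positions": joint angles; "dq": joint speeds; "tau": joint torques, N m; "eef_pos": TCP position; "eef_rot": TCP orientation; "contact_force": force on the tool from outside, world axes, zero at the start; "torque": the same for the moment, N m; "grip_width": finger opening in m.
Only numpy, scipy, OpenCV 4.12 (cv2) and the standard library are available. Lean on these libraries where they do the work, as an engineer would, in place of code of your own. Each camera call takes 0.05 s, during which the arm holds its last target. There are 200 camera calls.

### The job

Close the jar press on the jar standing in it: press the red paddle of the ratchet pawl down until the pawl has tipped right back and stays clear of the teeth, then push the blue arm down by its black handle until its rubber foot rests on the jar's lid, and take the hand away. Only press and push: do not raise the arm, do not lift the jar, and leave everything else on the table where it stands.

Things in the scene. Friction and masses are not known exactly. Their poses are not given: they have to be found in the camera images.
- press: Jar press, fixed: grey base plate 250 x 120 x 15 mm, spanning -105 to +145 mm along its x. Origin on the table. z up; x level, from the pawl end (red paddle, -x) to the handle end (+x); y level, parallel to both hinges and the handle bar. Arm and pawl turn in its x-z plane. Posts and toothed wheel at the arm's hinge stand to 180 mm.
- hinge (a point): Axis of the arm's hinge, mid-width; in the press frame x -40, y 0, z 135 mm.
- press_arm (a joint): Angle (rad) of the blue arm; grows as it goes down. It slopes 0.80 rad up towards +x of the press at 0, is level at 0.80; the foot meets the lid at about 0.82; stop at 0.83. Starts at 0 to 0.10. With the pawl engaged the teeth stop it at 0.16 to 0.25, by how hard it is pushed. Once freed it stays where left (stiff hinge); 2 to 4 N push it down. It can be raised to -0.15.
- handle (a point): Centre of the black handle: a round bar 26 mm in diameter, 100 mm long along the press's y, at the free end of the blue arm, 205 mm from the hinge axis. Push on its top, 13 mm above this point. From about 280 mm high at the start to 135 mm when the arm is level.
- foot (a point): Centre of the underside of the rubber foot (32 mm disc), 105 mm along the arm from the hinge and 38 mm below the arm's centre line.
- pawl (a joint): Angle (rad) of the steel pawl: 0 engaged (start), 0.5 tipped right back at its stop. Grows as the red paddle is pressed down (about 1 N). Top-heavy tumbler: let go below about 0.12 it falls back into the teeth; beyond about 0.18 it falls on to 0.5 and stays. Pivot in the press frame at x -80, z 80 mm; two steel weights at its top, up to 160 mm high.
- paddle (a point): Centre of the top face of the red paddle on the pawl's tail, a plate 36 (x) x 46 (y) x 5 mm, in the press frame at x -171 mm, z 102 mm when engaged (tilted 0.25 rad) and straight below it at z 55 mm when tipped back.
- jar_lid (a point): Centre of the top of the brass-coloured lid of the jar in the press (amber jar 68 mm in diameter, 80 mm tall, 0.25 kg, loose in a square nest 6 mm high on the base plate). Lid top 95 mm above the table, in the press frame at x 65, y 0.
- red_jar_mid (a point): Bystander: amber jar with a red cap, 72 mm in diameter, 105 mm tall; the point is half-way up. Leave alone.
- dark_jar_mid (a point): Bystander: green jar with a black cap, 58 mm in diameter, 72 mm tall; the point is half-way up. Leave alone.
- spoon: Bystander: spoon 160 mm long lying on the table along its x axis, origin under its middle. Leave alone.
- mug_mid (a point): Bystander: white mug, 82 mm in diameter, 92 mm tall; the point is half-way up. Leave alone.
- bowl_mid (a point): Bystander: blue bowl, 120 mm in diameter, 50 mm tall; the point is half-way up. Leave alone.
- squeezy_mid (a point): Bystander: white bottle, 62 mm in diameter, 170 mm tall; the point is half-way up. Leave alone.

How it is judged:
By the outcome, as a careful person would: the job done as asked, in the order asked, and still so for the second after the job is handed in, with the robot touching nothing.
It also fails if it takes over 48 s, if anything falls off the work surface, if the arm or the gripper's body presses on something with over 40 N, if the wrist force passes 120 N, or if a joint passes its speed limit or range.

## Working session

There is one attempt and no reset: what is moved stays moved. The work goes in short steps, each a Python script; the robot and the scene stay as the last script left them, time stands still between calls to the robot, and variables do not carry over. Pictures are saved under pics/ and viewed, about 8 in all and at most 12, crops included, and the job is handed in when it is done.

```bash
mkdir -p pics
cat > h.py <<'E'
import numpy as np, cv2
from workcell import r, command_gripper, optics
def snap(name,tag):
    im,d=optics.get_image(name); cv2.imwrite(f'pics/{tag}.png',im[:,:,::-1]); np.save(f'pics/{tag}.npy',d); return im,d
def world(name,d,u,v):
    m=optics.camera_model(name); K,R,t=[np.array(m[k]) for k in('K','R','t')]
    z=d[v,u]; return R.T@(np.linalg.inv(K)@[u*z,v*z,z]-t)
E
python3 - <<'E'
from h import *
snap('scene','sc0'); snap('side','sd0'); print(r.read_state()['time_s'],r.tip_extent)
for n in('scene','side'):
    m=optics.camera_model(n); print(n,-np.array(m['R']).T@m['t'],np.array(m['R'])[2])
E
```

```text
0.1 0.025
scene [1.11474473 0.48940493 1.20734622] [-0.46134979 -0.38467029 -0.79949055]
side [ 0.36483239 -1.07514156  1.29344122] [ 0.10041352  0.68845434 -0.71829502]
```

View pics/sc0.png

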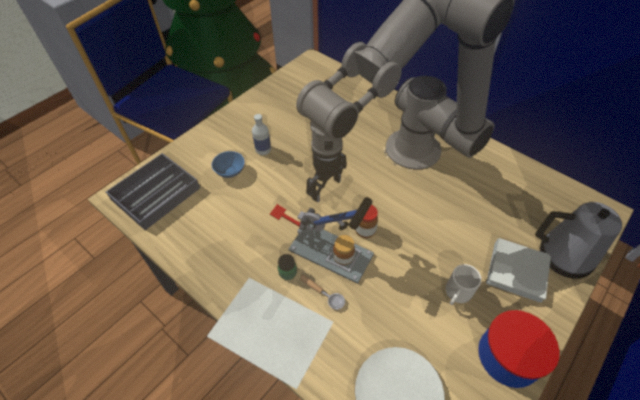

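View pics/sd0.png

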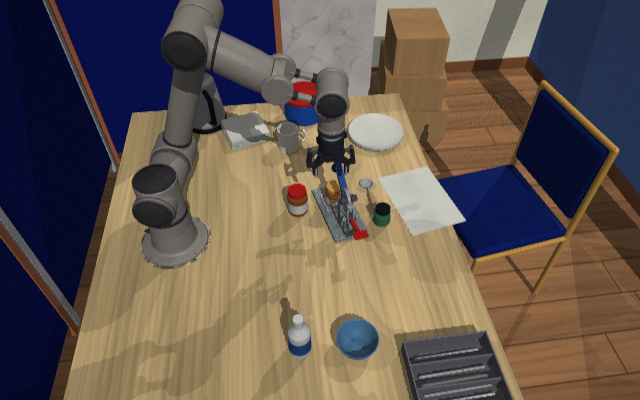

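The scene view shows the red paddle at about (277,212), the handle near (362,212), and the jar lid at (345,243), with the red-capped jar behind the handle at (368,217). I'll enlarge both views next.

Run:
```python
from h import *
a=cv2.imread('pics/sc0.png')[190:290,262:392]; b=cv2.imread('pics/sd0.png')[150:250,270:400]
cv2.imwrite('pics/c0.png',np.vstack([cv2.resize(x,(390*5//3+130,300),interpolation=cv2.INTER_CUBIC) if 0 else cv2.resize(x,None,fx=3,fy=3,interpolation=cv2.INTER_CUBIC) for x in (a,b)]))
for n,tag in(('scene','sc0'),('side','sd0')):
    im=cv2.imread(f'pics/{tag}.png').astype(int); d=np.load(f'pics/{tag}.npy')
    m=optics.camera_model(n); K,R,t=[np.array(m[k]) for k in('K','R','t')]
    v,u=np.mgrid[:400,:640]; P=np.stack([(u-K[0,2])*d/K[0,0],(v-K[1,2])*d/K[1,1],d],-1); P=(P-t)@R
    B,G,Rr=im[...,0],im[...,1],im[...,2]
    box=(P[...,0]>.3)&(P[...,0]<.95)&(abs(P[...,1])<.35)&(d>0)
    red=box&(Rr>110)&(G<60)&(B<60); blue=box&(B>90)&(Rr<70)&(P[...,2]>.08)
    grey=box&(P[...,2]>.009)&(P[...,2]<.02)&(abs(Rr-B)<30)
    for nm,mk in(('red',red),('blue',blue),('plate',grey)):
        nl,lab,st,_=cv2.connectedComponentsWithStats(mk.astype(np.uint8),connectivity=8)
        for i in range(1,nl):
            if st[i,4]>=15:
                q=P[lab==i]; print(n,nm,st[i],np.median(q,0).round(3),q.min(0).round(3),q.max(0).round(3))
```

```text
scene red [273 207  11  10  38] [ 0.604 -0.135  0.1  ] [ 0.587 -0.148  0.096] [ 0.619 -0.116  0.108]
scene red [364 206  12  15 111] [0.426 0.095 0.103] [0.398 0.078 0.091] [0.451 0.114 0.111]
scene blue [345 211  11   6  32] [0.559 0.11  0.26 ] [0.548 0.097 0.247] [0.566 0.126 0.285]
scene blue [314 217  19   6  48] [0.575 0.033 0.183] [0.566 0.002 0.15 ] [0.585 0.062 0.211]
scene plate [ 289  229   84   54 1615] [0.582 0.047 0.014] [ 0.484 -0.068  0.009] [0.648 0.184 0.02 ]
scene plate [357 232  16   5  26] [0.45  0.103 0.017] [0.43  0.075 0.009] [0.459 0.117 0.02 ]
scene plate [322 291  23  18  86] [0.687 0.169 0.012] [0.664 0.121 0.009] [0.712 0.197 0.018]
side red [288 184  18  16 222] [0.42  0.073 0.105] [0.39  0.049 0.079] [0.449 0.109 0.112]
side red [350 219  19  21 159] [ 0.595 -0.131  0.101] [ 0.577 -0.16   0.   ] [ 0.638 -0.058  0.114]
side blue [338 167   9  29  99] [0.567 0.027 0.177] [ 0.555 -0.007  0.149] [0.578 0.061 0.211]
side plate [360 178  13   8  35] [0.689 0.183 0.013] [0.661 0.155 0.009] [0.709 0.198 0.02 ]
side plate [312 187  43  54 671] [0.532 0.004 0.015] [ 0.48  -0.084  0.009] [0.6   0.169 0.02 ]
side plate [342 204   4  14  34] [0.578 0.043 0.016] [0.568 0.013 0.01 ] [0.585 0.076 0.019]
side plate [354 208   5   6  16] [0.621 0.034 0.016] [0.615 0.025 0.011] [0.628 0.05  0.02 ]
side plate [356 217  10  13  67] [ 0.626 -0.023  0.016] [ 0.612 -0.05   0.01 ] [0.639 0.01  0.02 ]
side plate [373 217  17  10  35] [ 0.694 -0.032  0.016] [ 0.674 -0.038  0.009] [ 0.728 -0.     0.02 ]
```

View pics/c0.png

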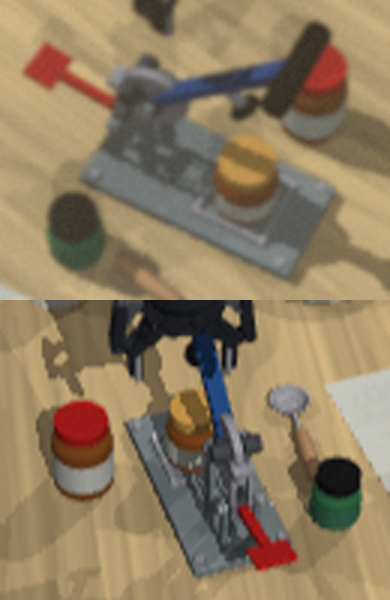

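Run:
```python
from h import *
from scipy.optimize import minimize
pl=[];lid=[];pad=[];dark=[];blue=[]
for n,tag in(('scene','sc0'),('side','sd0')):
    im=cv2.imread(f'pics/{tag}.png').astype(int); d=np.load(f'pics/{tag}.npy')
    m=optics.camera_model(n); K,R,t=[np.array(m[k]) for k in('K','R','t')]
    v,u=np.mgrid[:400,:640]; P=np.stack([(u-K[0,2])*d/K[0,0],(v-K[1,2])*d/K[1,1],d],-1); P=(P-t)@R
    B,G,Rr=im[...,0],im[...,1],im[...,2]; X,Y,Z=P[...,0],P[...,1],P[...,2]
    box=(X>.46)&(X<.66)&(Y>-.1)&(Y<.2)&(d>0)
    q=P[box&(abs(Z-.015)<.005)&(abs(Rr-B)<25)]; pl.append(q)
    q=P[box&(abs(Z-.095)<.004)&(Rr-B>50)]; lid.append(q); print(n,'lid',len(q),np.mean(q,0),(q.min(0)+q.max(0))/2)
    b2=(X>.5)&(X<.66)&(d>0)
    q=P[b2&(Y>.1)&(Y<.25)&(Z>.26)&(Z<.31)&(im.max(-1)<70)]; dark.append(q); print('handle',len(q),np.median(q,0) if len(q) else 0,q.min(0) if len(q) else 0, q.max(0) if len(q) else 0)
    q=P[b2&(Y>-.02)&(Y<.15)&(Z>.14)&(B>90)&(Rr<75)]; blue.append(q)
q=np.vstack(pl)[:,:2]; print(len(q),cv2.minAreaRect(q.astype(np.float32)))
bl=np.vstack(blue); c=bl.mean(0); print('arm',c,np.linalg.svd(bl-c)[2][0])
# fit: plate points inside rect, lid & paddle points
L=np.mean([np.mean(x,0) for x in lid],0)[:2]; Pd=np.array([.600,-.133])
def f(p):
    x,y,a=p; c,s=np.cos(a),np.sin(a); l=(q-[x,y])@np.array([[c,-s],[s,c]])
    ex=np.maximum(0,abs(l[:,0]-.02)-.125); ey=np.maximum(0,abs(l[:,1])-.06)
    g=lambda k:np.array([x+k*c,y+k*s])
    return np.minimum(ex**2+ey**2,1e-4).mean()*20+sum((g(.065)-L)**2)+sum((g(-.171)-Pd)**2)
s=minimize(f,[.58,.04,1.7],method='Nelder-Mead',options=dict(maxiter=4000,xatol=1e-5,fatol=1e-10)); print(s.x,s.fun)
x,y,a=s.x
for k in(-.171,-.04,.065): print(k,x+k*np.cos(a),y+k*np.sin(a))
```

```text
scene lid 238 [0.55883168 0.08132396 0.09411525] [0.56477338 0.0121011  0.09487825]
handle 254 [0.55962841 0.13954661 0.28820676] [0.50182621 0.11963385 0.2632085 ] [0.59785505 0.15639769 0.29534284]
side lid 132 [0.55268234 0.07223886 0.0951014 ] [0.56020739 0.01427902 0.09502347]
handle 16 [0.59059996 0.13499547 0.28314763] [0.58686619 0.13111202 0.271438  ] [0.5949191  0.1418156  0.29409149]
2316 ((0.5645299553871155, 0.04985453933477402), (0.1264694482088089, 0.25333166122436523), 11.76838207244873)
arm [0.56744423 0.04336385 0.19456346] [ 0.09741804 -0.70332063 -0.70416604]
[0.56758312 0.02471081 1.77432293] 0.00024530224194275997
-0.171 0.6021463944731581 -0.14275972477517335
-0.04 0.5756680990713012 -0.01446358347461818
0.065 0.5544450378713396 0.08836920153727716
```

The plate fit, lid and paddle agree to about 5 mm: press origin about (0.568, 0.029), yaw 1.776. Next I'll press the paddle near its outer end, with the hand leaning outward to stay clear of the pawl's weights.

```bash
cat >> h.py <<'E'
from scipy.spatial.transform import Rotation as Ro
A=1.776; O=np.array([.568,.029,0]); ex=np.array([np.cos(A),np.sin(A),0]); ey=np.array([-np.sin(A),np.cos(A),0]); ez=np.array([0,0,1.])
def W(x,z,y=0): return O+x*ex+y*ey+z*ez
def ori(tilt):   # tool z down, body leaning to -x of the press by tilt; jaws along press y
    z=-np.cos(tilt)*ez+np.sin(tilt)*ex
    y0=Ro.from_quat(r.read_state()['eef_rot']).as_matrix()[:,1]; y=ey*np.sign(y0@ey)
    return Ro.from_matrix(np.stack([np.cross(y,z),y,z],1)).as_quat(), z
def tcp(p,tilt):
    q,z=ori(tilt); return p-z*r.tip_extent, q
def st():
    s=r.read_state(); print(round(s['time_s'],2),np.round(s['eef_pos'],4),np.round(s['contact_force'],2),r.tip_extent)
E
python3 - <<'E'
from h import *
command_gripper(0.0); st()
T=.35; print(Ro.from_quat(r.read_state()['eef_rot']).as_matrix()[:,1],ey)
p,q=tcp(W(-.178,.20),T); r.reach(p,q)
r.move_straight(*tcp(W(-.178,.125),T)); st()
hit=r.move_straight(*tcp(W(-.178,.060),T),speed=.05,max_force=12); print(hit); st()
print('tip z',(r.read_state()['eef_pos']+ori(T)[1]*r.tip_extent)[2])
snap('scene','sc1');snap('side','sd1')
a=cv2.imread('pics/sc1.png')[170:290,232:392]; b=cv2.imread('pics/sd1.png')[140:260,270:430]
cv2.imwrite('pics/c1.png',np.vstack([cv2.resize(x,None,fx=2.5,fy=2.5,interpolation=cv2.INTER_CUBIC) for x in (a,b)]))
E
```

```text
0.87 [0.525  0.     0.2564] [-0.91  0.57  0.19] 0.025
[9.99999986e-01 7.32560634e-06 1.68336612e-04] [-0.9790195  -0.20376656  0.        ]
2.25 [ 0.6066 -0.1529  0.1498] [-0.14 -0.25 -0.12] 0.025
False
3.7 [ 0.6062 -0.1537  0.0839] [-0.09 -0.13 -0.52] 0.025
tip z 0.06038234491403717
```

View pics/c1.png

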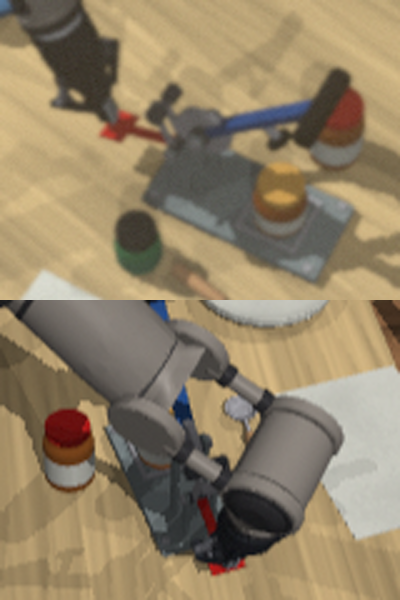

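The paddle is down under the fingertips and the pawl's weights have swung back towards the hand, around (165,100) in the top crop. I'll back off, move to above the handle and check that the pawl stays.

Run:
```python
from h import *
T=.35
r.move_straight(*tcp(W(-.20,.15),T)); r.move_straight(*tcp(W(-.20,.32),T),speed=.25)
p,q=tcp(W(-.02,.34),0); r.reach(p,q); st()
sc,d=snap('scene','sc2');sd,d2=snap('side','sd2')
for n,im,d in(('scene',sc,d),('side',sd,d2)):
    im=im.astype(int); m=optics.camera_model(n); K,R,t=[np.array(m[k]) for k in('K','R','t')]
    v,u=np.mgrid[:400,:640]; P=np.stack([(u-K[0,2])*d/K[0,0],(v-K[1,2])*d/K[1,1],d],-1); P=(P-t)@R
    X,Y,Z=P[...,0],P[...,1],P[...,2]; L=(P-O)@np.stack([ex,ey,ez],1)
    q=L[(abs(L[...,0]+.171)<.025)&(abs(L[...,1])<.04)&(im[...,0]>90)&(im[...,1]<70)&(im[...,2]<70)]; print(n,'paddle',len(q),np.median(q,0))
    q=L[(L[...,0]>.08)&(L[...,0]<.15)&(abs(L[...,1])<.07)&(L[...,2]>.2)&(L[...,2]<.31)&(im.max(-1)<70)]; print('handle',len(q),np.median(q,0) if len(q) else 0,q.min(0) if len(q) else 0,q.max(0) if len(q) else 0)
a=cv2.imread('pics/sc2.png')[170:290,232:392]; b=cv2.imread('pics/sd2.png')[140:260,270:430]
cv2.imwrite('pics/c2.png',np.vstack([cv2.resize(x,None,fx=2.5,fy=2.5,interpolation=cv2.INTER_CUBIC) for x in (a,b)]))
```

```text
6.17 [0.5719 0.0094 0.364 ] [-0.23 -0.42 -0.54] 0.025
scene paddle 71 [-0.16509179 -0.00320398  0.05565771]
handle 281 [ 0.11031425 -0.01141951  0.28763892] [ 0.08027946 -0.05213963  0.24923273] [0.12082849 0.04376804 0.29546004]
side paddle 149 [-0.16741529  0.00241897  0.05552216]
handle 166 [0.09862951 0.01279645 0.28097782] [ 0.08063647 -0.03089157  0.2517041 ] [0.11654675 0.05096991 0.2979746 ]
```

View pics/c2.png

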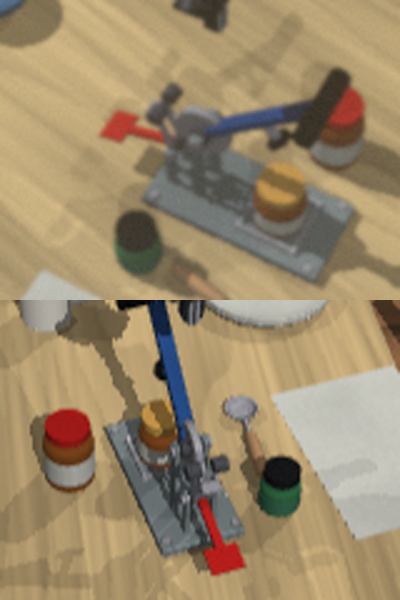

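The pawl is back: the paddle reads z = 0.0555 in both cameras with the hand away, and the bystanders haven't moved. The handle top is at about z = 0.295 and x = 0.105 in the press frame. Now I'll push it down along its arc.

Run:
```python
from h import *
def tip(s,dz=0): return W(-.04+.205*np.cos(s),.135+.205*np.sin(s)+.013+dz)
r.move_straight(*tcp(tip(.8,.04),0)); 
hit=r.move_straight(*tcp(tip(.76),0),speed=.05,max_force=15); print(hit); st()
if not hit:
  for s in np.arange(.68,.03,-.08):
    h=r.move_straight(*tcp(tip(s),0),speed=.08,max_force=15)
    print(round(s,2),h,end=' '); st()
    if h: break
  else:
    print(r.move_straight(*tcp(tip(-.05),0),speed=.02,max_force=12)); st()
snap('scene','sc3');snap('side','sd3')
a=cv2.imread('pics/sc3.png')[170:290,232:392]; b=cv2.imread('pics/sd3.png')[140:260,270:430]
cv2.imwrite('pics/c3.png',np.vstack([cv2.resize(x,None,fx=2.5,fy=2.5,interpolation=cv2.INTER_CUBIC) for x in (a,b)]))
```

```text
False
8.32 [0.5458 0.136  0.3148] [-1.42  3.08  4.37] 0.025
0.68 False 8.68 [0.5436 0.1458 0.3016] [ 1.    0.84 -0.82] 0.025
0.6 False 9.03 [0.5416 0.1552 0.2883] [ 0.6  -0.99 -0.59] 0.025
0.52 False 9.39 [0.5395 0.1641 0.2741] [ 0.26 -0.22  0.12] 0.025
0.44 False 9.75 [0.5381 0.1714 0.2597] [0.24 0.96 0.27] 0.025
0.36 False 10.11 [0.5368 0.1776 0.2448] [ 0.35 -0.61 -0.18] 0.025
0.28 False 10.47 [0.5358 0.1826 0.2292] [ 0.3  -0.06  0.66] 0.025
0.2 False 10.82 [0.5349 0.1864 0.2133] [-0.32 -0.25  0.53] 0.025
0.12 False 11.18 [0.5344 0.189  0.1972] [-0.52 -0.99  0.82] 0.025
0.04 False 11.54 [0.5342 0.1902 0.181 ] [-0.26 -0.39  0.05] 0.025
True
12.2 [0.5346 0.1906 0.1693] [-1.19 -0.6   6.24] 0.025
```

View pics/c3.png

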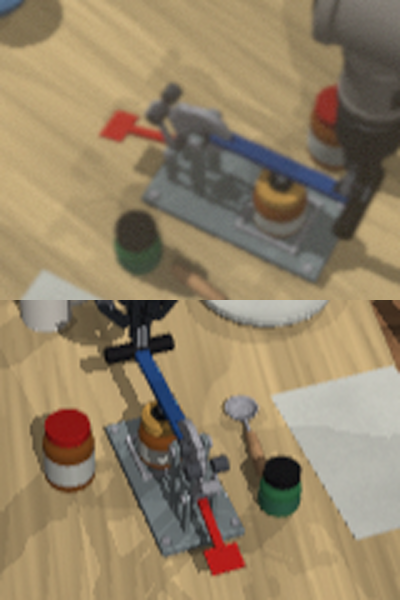

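The arm is level with the foot on the lid. Tip z of 0.144 matches the expected contact angle of 0.82, and the force rose there. I'll give it one slightly firmer press, then lift away and check.

Run:
```python
from h import *
p=np.array(r.read_state()['eef_pos'])
print(r.move_straight(p-[0,0,.003],speed=.01,max_force=12)); st()
p=np.array(r.read_state()['eef_pos'])
r.move_straight(p+[0,0,.12]); 
r.move_straight(W(.22,.36),speed=.2); r.hold(.5); st()
sc=snap('scene','sc4');sd=snap('side','sd4')
for n,(im,d) in(('scene',sc),('side',sd)):
    im=im.astype(int); m=optics.camera_model(n); K,R,t=[np.array(m[k]) for k in('K','R','t')]
    v,u=np.mgrid[:400,:640]; P=np.stack([(u-K[0,2])*d/K[0,0],(v-K[1,2])*d/K[1,1],d],-1); P=(P-t)@R
    L=(P-O)@np.stack([ex,ey,ez],1)
    q=L[(abs(L[...,0]+.171)<.025)&(abs(L[...,1])<.04)&(im[...,0]>90)&(im[...,1]<70)&(im[...,2]<70)]; print(n,'paddle',np.median(q,0))
    q=L[(L[...,0]>.13)&(L[...,0]<.2)&(abs(L[...,1])<.05)&(L[...,2]>.1)&(L[...,2]<.2)]; print('handle',len(q),np.median(q,0),np.percentile(q[:,2],95))
a=cv2.imread('pics/sc4.png')[170:290,232:392]; b=cv2.imread('pics/sd4.png')[140:260,270:430]
cv2.imwrite('pics/c4.png',np.vstack([cv2.resize(x,None,fx=2.5,fy=2.5,interpolation=cv2.INTER_CUBIC) for x in (a,b)]))
```

```text
True
12.53 [0.5346 0.1906 0.1692] [-1.34 -0.11  5.53] 0.025
14.57 [0.5232 0.2442 0.3599] [-0.35  0.9  -0.12] 0.025
scene paddle [-0.16478122 -0.0026352   0.05588318]
handle 340 [ 0.16497928 -0.0044581   0.13981752] 0.1448571028642691
side paddle [-0.16770082  0.00253516  0.05513686]
handle 215 [0.15994616 0.00284058 0.14016446] 0.14781707037335412
```

View pics/c4.png

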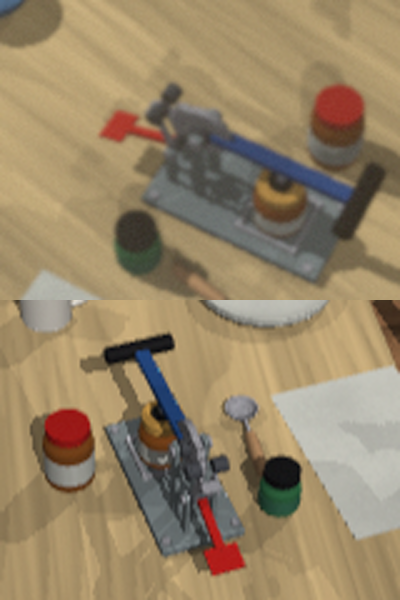

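The arm stays down with the foot on the lid, the pawl stays tipped back, and the hand is clear. I'll hand it in.

```bash
python3 -c "
from h import *
r.finish_job()"
```

```text
the job is handed in; nothing more can be done
```

The jar press is closed and the job is handed in, at about 14.6 s on the robot's clock. I pressed the red paddle down until the pawl tipped right back. Then I pushed the handle down along its arc until the foot met the lid, pressed once more, and lifted the hand away.

The last checks were made with the hand clear:
- **Pawl:** the paddle is at z ≈ 0.055–0.056 m in both cameras, which is its tipped-back height.
- **Arm:** the push stopped on contact with the handle top at 0.144 m, which matches the foot meeting the lid at about 0.82 rad. A second press stopped on force with almost no movement. With the hand away, the handle top still reads about 0.145 m in the scene camera and 0.148 m in the side camera; I put the 3 mm difference down to calibration and depth noise.
- **Other things:** the jar is upright in its nest. The red-capped jar, the dark jar and the spoon look unmoved in the crops. I did not look at the mug, bowl and bottle again at the end, but the arm never went near them.

No check failed.

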